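Lift the stray round wash tablet with the tongs and hold it over its own tub

TASK

Pick up the laundry tongs from the worktop by their two black grips, squeeze them shut on the loose round wash tablet (tongs only: the robot itself must not touch the tablet) and bring it over the tub that its shape belongs to, the round one. Finish while still holding: the robot grips the tongs, the tongs hold the tablet still above the middle of the round tub, a few centimetres clear of its rim, and nothing is put down or let go. Leave the square tablet and the other small things on the worktop where they are.

Things in the scene. Friction and masses are not known exactly. Their poses are not given: they have to be found in the camera images.
- tongs: Spring tongs, steel with black grips, lying on their side, closing horizontally; 205 mm long, 24 mm tall, 95 g. Origin: on the underside midway between the grips, about the centre of mass. +x runs along them to the jaws, z up, y across (the way they close). Pivot hub (25 mm wide) at x = -85 mm, jaw tips at x = 107 mm. The -y arm is part of this body, the +y arm is hinged on it.
- tongs_grips (a point): Midway between the black grips, 12 mm above the underside. Grips: x = -29 to 29 mm; 62 mm wide over the outside at rest, 50 mm with the jaws on a 30 mm thing. Squeeze across y, fingers down, one outside each grip. Up to about 8 N the spring keeps the tongs fully open (6 N carries them open); about 11 N brings the jaws to 30 mm; half of any more presses the thing (20 to 25 N holds it well).
- tongs_arm (a joint): Hinge of the tongs' +y arm: 0 = fully open (rest, a spring pushes it there), grows as they close, 0.22 rad = fully shut (16 mm between the jaws); at 0.14 rad the jaws are parallel and 30 mm apart.
- tongs_jaws (a point): Midway between the open jaw pads, 87 mm along the tongs' +x from their origin, 12 mm above the underside. The flat pads run from x = 67 to 107 mm and from 1 to 23 mm above the underside; at rest 54 mm free between them, about 70 mm over the outside.
- round_tablet: Loose round wash tablet, pale grey-blue puck 30 mm in diameter, 22 mm tall, about 30 g, lying flat on the worktop. Origin: centre of its underside.
- square_tablet: Loose square wash tablet of the same colour, 32 x 32 x 22 mm, lying flat on the worktop: not the one wanted. Origin: centre of its underside.
- round_tub: White round open tub, fixed to the worktop, 84 mm in diameter, 35 mm tall, with three round tablets fixed inside. Origin: centre of its underside.
- round_tub_mouth (a point): Centre of the round tub's mouth, at rim height (35 mm above the worktop).
- square_tub: White square open tub, fixed to the worktop, 84 x 84 x 35 mm, with three square tablets fixed inside. Origin: centre of its underside.
- soap_bar: Green bar of soap, loose, 52 x 77 x 26 mm. Origin: centre of its underside. Leave alone.
- thread_spool: Upright reel of blue thread, loose, 28 x 41 x 42 mm. Leave alone.
- tape_measure: Round red tape measure, loose, 54 x 61 x 18 mm. Leave alone.
- nail_brush: Orange nail brush, loose, 30 x 85 x 23 mm, between the tongs and the tubs. Leave alone.
- peg: Wooden clothes peg, loose, 15 x 72 x 12 mm, between the two tubs. Leave alone.
Things that resemble listed ones, but are neither listed nor needed, are in the scene too. What is shaped like the round_tablet but green is not meant.

How it is judged:
On the way, in this order (a step that is already met when the one before it is completed fails the run):
1. the tongs are gripped and lifted at least 20 mm off the worktop, the tablet still lying there (contact force between tongs and the fingers above 1 N and height (world z) of tongs above 0.02 m and height (world z) of round_tablet below 0.01 m), for 0.1 s.
2. the tongs hold the round tablet at least 20 mm above the worktop (contact force between tongs and the fingers above 1 N and contact force between the arm and round_tablet below 0.1 N and height (world z) of round_tablet above 0.02 m and contact force between tongs and round_tablet above 0.1 N), for 0.2 s.
At the end, for the whole second after the job is handed in: Fingers grip the tongs (over 1 N); closed jaws (0.09 to 0.19 rad) alone hold the round tablet, still, within 35 mm of the round tub's centre and 20 mm or more above its rim; tongs off the tub; square tablet and other small things within 30 mm of their places (contact force between tongs and the fingers above 1 N and contact force between each of the arm, round_tub and round_tablet below 0.1 N and contact force between tongs and round_tablet above 0.1 N and horizontal distance between round_tablet and round_tub_mouth below 0.035 m and z of round_tablet in the frame of round_tub_mouth above 0.02 m and value of joint tongs_arm between 0.09 and 0.19 rad and contact force between tongs and round_tub below 0.1 N and linear speed of round_tablet below 0.02 m/s and distance of each of square_tablet, soap_bar, thread_spool, tape_measure, nail_brush, peg from where it was at the start of the episode below 0.03 m); the arm keeps its last pose, push and grip.
It fails at once if the robot itself touches the round tablet (contact force between the arm and round_tablet above 0.5 N).
It fails at once if the square tablet or another small thing is moved more than 30 mm (distance of any of square_tablet, soap_bar, thread_spool, tape_measure, nail_brush, peg from where it was at the start of the episode above 0.03 m).
It also fails if it takes over 43 s, if anything falls off the work surface, if the arm or the gripper's body presses on something with over 40 N, if the wrist force passes 120 N, or if a joint passes its speed limit or range.

ROBOT

A 6-joint arm with a two-finger parallel gripper is mounted at the origin on a cart in front of the work surface, level with it; the furniture and walls round the work are solid. World frame = base frame: x ahead of the robot, y to its left, z up, the work surface at z = 0. Lengths are in m, angles in rad, forces in N, time in s.
With the tool pointing down it reaches from about 0.35 to 0.775 m from the base axis. Payload 5.5 kg.
Tool frame: the origin (TCP) lies midway between the tips of the shut fingers; the grasp point (between the pads) lies 19 mm behind it; z points along the fingers, x is the direction in which the jaws open and shut, and the axes are right-handed (so a half turn about z gives the same grasp; the last joint's range is limited). The gripper opens to 85 mm and grips with 20 to 120 N. Pads are 22 mm wide; open, the fingers measure 114 mm over their backs; the gripper's body (76 mm by 85 mm) begins 54 mm behind the grasp point. The pads swing forward as they close: fully open they stand 13 mm farther back than shut.
Start: joints at [1.18, 0.313, 0.046, 1.304, 0, 1.431], TCP at [0.143, 0.557, 0.231] pointing down, gripper open.
Joint ranges: [-2.76, 2.76], [-0.86, 1.69], [-1.03, 1.26], [-2.2, 2.34], [-1.47, 1.5], [-3.14, 3.14]. Speed limits (rad/s): [2.57, 2.57, 3.14, 3.14, 3.14, 3.14].

INTERFACE

Orientations are given as a unit quaternion [w, x, y, z].
In Python, from workcell import env gives the robot as it stands.
- The arm moves only by the tool servo_tool, never from a script. Its argument "targets" is a list of rows, each an object with "xyz": the shift along the tool's x, y, z in m, a list of three; "twist": the turn, a rotation vector about the tool's x, y, z in rad, a list of three; "jaw": the opening, from 0 (shut) to 1 (fully open). A call has 1 to 12 rows; each row is the pose to reach, as a shift and turn from the pose commanded when the call began, along the tool's axes at that moment; what a row does not reach only later rows make up. A row lasts 1/12 s, in which the tool goes at most 41.7 mm and 7.16 degrees, less where a joint would pass 70% of its speed; a pose out of reach is approached as far as the arm can. A call with a gripper value outside its range is refused whole. The fingers move at their own pace and stop on an object; "squeeze" is the grip in N (left out, the last holds). Time passes only in rows, so rows that repeat a pose let the fingers close. It gives the time, the measured TCP pose, the force and the opening at its end, in the units of the state.
- env.get_state(): the state, without advancing time (a new reading comes with each control period).
- env.read_camera(name): name is "side" or "top" or "wrist"; returns a dict with "color" (420x560x3 uint8, red, green, blue), "depth" (420x560 float32, m along the optical axis (not along the pixel's ray), 0 where there is no reading), "fx", "fy", "cx", "cy" (pixels), "k1" (the pictures are not rectified: a ray, as slopes to the right and down, at radius r is drawn at 1 + k1 r^2 times it, then the intrinsics apply), "eye" and "attitude" of the camera in the world. Camera axes: x right, y down, z forward; pixel columns grow to the right and rows downward; lengths in m; the calibration is good to about 2 mm. A picture is of the moment at which its call begins.
- env.hand_in(): hands the job in, once; it reports no verdict.
The state is a dict: "clock": time; "joint_pos": joint angles; "qvel": joint speeds; "tau": joint torques, N m; "tcp_pos": TCP position; "orientation": TCP orientation; "wrist_force": force on the tool from outside, world axes, zero at the start; "ft_torque": the same for the moment, N m; "finger_gap": finger opening in m.
Only numpy, scipy, OpenCV 4.12 (cv2) and the standard library are available. Lean on these libraries where they do the work, as an engineer would, in place of code of your own. Each camera call takes 0.05 s, during which the arm holds its last target. There are 200 camera calls.

## Working session

There is one attempt and no reset: what is moved stays moved. The work goes in short steps, Python scripts to look and compute and a tool call to move; the robot and the scene stay as the last step left them, time stands still between calls to the robot, and variables do not carry over. Pictures are saved under pics/ and viewed, about 8 in all and at most 12, crops included, and the job is handed in when it is done.

Besides the shell and the picture viewer there is one more tool, called as name(argument=value, ...) on one line, values as JSON. servo_tool: Moves the arm, as the interface text tells. Its arguments: {"type":"object","properties":{"targets":{"type":"array","items":{"type":"object","properties":{"xyz":{"type":"array","items":{"type":"number"}},"twist":{"type":"array","items":{"type":"number"}},"jaw":{"type":"number"}}}},"squeeze":{"type":"number"}},"required":["targets"]}

```bash
ls; mkdir -p pics; cat > h.py <<'E'
import numpy as np, cv2
from workcell import env
from scipy.spatial.transform import Rotation as R
def rot(q): return R.from_quat(np.roll(np.array(q,float),-1)).as_matrix()
def snap(n,f):
    c=env.read_camera(n); np.savez('pics/'+f+'.npz',**{k:v for k,v in c.items()})
    cv2.imwrite('pics/'+f+'.png',c['color'][:,:,::-1]); return c
def load(f): return dict(np.load('pics/'+f+'.npz'))
def att(c):
    a=np.array(c['attitude']); return a if a.shape==(3,3) else rot(a)
def ray(c,u,v):
    x=(u-c['cx'])/c['fx'];y=(v-c['cy'])/c['fy'];a,b=x,y
    for _ in range(20):
        s=1+c['k1']*(a*a+b*b);a,b=x/s,y/s
    return att(c)@np.array([a,b,1.0])
def at_z(c,u,v,z):
    d=ray(c,u,v);e=np.array(c['eye']);return e+d*(z-e[2])/d[2]
def at_d(c,u,v):
    return np.array(c['eye'])+ray(c,u,v)*c['depth'][int(round(v)),int(round(u))]
E
python3 - <<'E'
from h import *
print(env.get_state())
for n in('top','side'):
    c=snap(n,n+'0');print(n,c['eye'],c['attitude'],c['fx'],c['k1'])
E
```

```text
pics
{'clock': 0.0, 'joint_pos': array([ 1.18040165e+00,  3.14031128e-01,  4.49679261e-02,  1.30356781e+00,
       -3.29739061e-05,  1.43119210e+00]), 'qvel': array([ 0.00071621,  0.00084539, -0.0007173 , -0.00092227, -0.00071254,
        0.00202014]), 'tau': array([ 1.09809882e-04, -4.80629933e+01,  2.98532456e+01,  1.94755162e-02,
        5.30043815e-05,  1.16095016e-06]), 'tcp_pos': array([0.14252534, 0.55653601, 0.23038685]), 'orientation': array([ 4.70430521e-04,  7.89990089e-01,  6.13118926e-01, -7.87706933e-04]), 'wrist_force': array([-0.6733471 ,  0.89895938,  0.75660319]), 'ft_torque': array([ 0.00694317, -0.00321901, -0.03333493]), 'finger_gap': 0.08525218974660768}
top [ 0.41284447 -0.14369823  1.29885456] [ 0.01201747 -0.69911461  0.71441451 -0.02657523] 389.1747123579908 0.01045235480695648
side [-0.12038973 -1.0593934   0.59887046] [-0.50985167  0.80974701 -0.24042918  0.16295663] 426.87484812410906 -0.00831761239075927
```

View pics/top0.png

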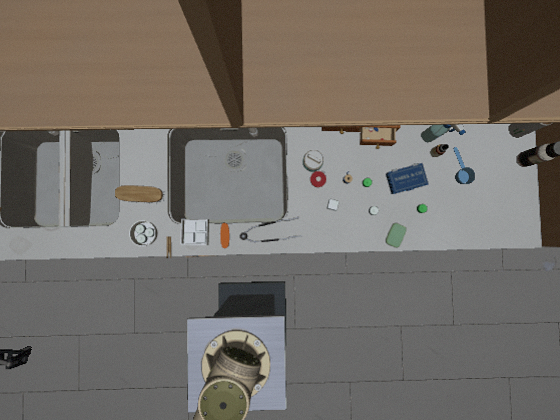

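View pics/side0.png

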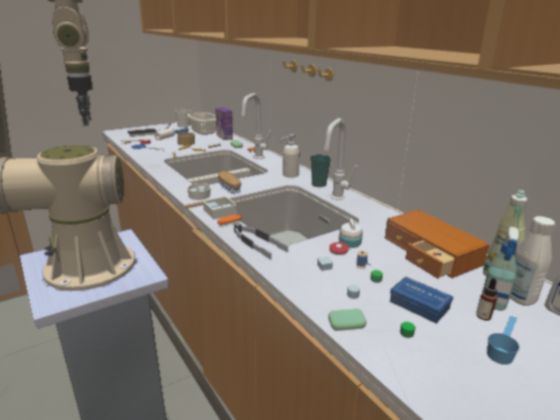

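The top view (up = +x, right = −y) shows:
- round tub (144,233), square tub (195,232)
- peg (169,246), brush (225,235)
- tongs with hub at (243,236) and jaws near (299,227)
- square tablet (333,205), round tablet (374,210)
- soap (396,234)

Next I'll crop and measure.

```bash
python3 - <<'E'
from h import *
c=load('top0')
for n,u,v,z in [('rtub',144,233,.035),('stub',195,232,.035),('peg',169,246,.012),('brush',225,235,.023),('hub',243,236,.024),('jawL',299,217,.024),('jawR',301,236,.024),('sq',333,205,.022),('rt',374,210,.022),('soap',396,234,.026),('spool',348,178,.04),('tape',318,179,.018)]:
    print(n,at_z(c,u,v,z).round(3),at_d(c,u,v).round(3))
cv2.imwrite('pics/crop0.png',cv2.resize(c['color'][185:260,230:430,::-1],None,fx=4,fy=4,interpolation=cv2.INTER_CUBIC))
E
```

```text
rtub [0.433 0.284 0.035] [0.433 0.287 0.027]
stub [0.432 0.121 0.035] [0.433 0.128 0.003]
peg [0.389 0.211 0.012] [0.389 0.211 0.012]
brush [0.42  0.026 0.023] [0.42  0.027 0.019]
hub [ 0.416 -0.032  0.024] [ 0.416 -0.032  0.024]
jawL [ 0.474 -0.217  0.024] [ 0.475 -0.218 -0.   ]
jawR [ 0.412 -0.222  0.024] [ 0.412 -0.222  0.02 ]
sq [ 0.511 -0.33   0.022] [ 0.511 -0.33   0.023]
rt [ 0.492 -0.465  0.022] [ 0.492 -0.465  0.021]
soap [ 0.411 -0.534  0.026] [ 0.411 -0.534  0.025]
spool [ 0.597 -0.379  0.04 ] [ 0.597 -0.379  0.043]
tape [ 0.599 -0.283  0.018] [ 0.599 -0.283  0.018]
```

View pics/crop0.png

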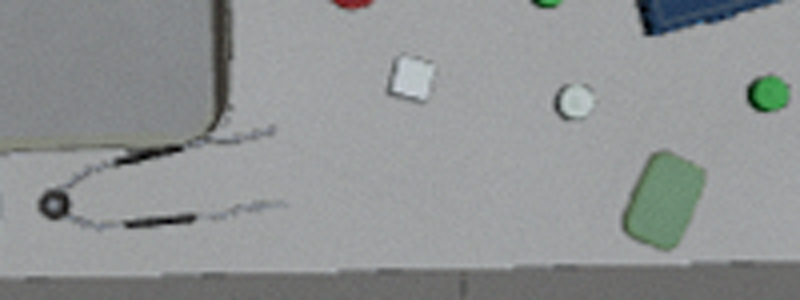

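servo_tool(targets=[{"xyz": [-0.19, 0.367, 0], "twist": [0, 0, 1.17], "jaw": 1}, {"xyz": [-0.19, 0.367, 0], "twist": [0, 0, 1.17], "jaw": 1}, {"xyz": [-0.19, 0.367, 0], "twist": [0, 0, 1.17], "jaw": 1}, {"xyz": [-0.19, 0.367, 0], "twist": [0, 0, 1.17], "jaw": 1}, {"xyz": [-0.19, 0.367, 0], "twist": [0, 0, 1.17], "jaw": 1}, {"xyz": [-0.19, 0.367, 0], "twist": [0, 0, 1.17], "jaw": 1}, {"xyz": [-0.19, 0.367, 0], "twist": [0, 0, 1.17], "jaw": 1}, {"xyz": [-0.19, 0.367, 0], "twist": [0, 0, 1.17], "jaw": 1}, {"xyz": [-0.19, 0.367, 0], "twist": [0, 0, 1.17], "jaw": 1}, {"xyz": [-0.19, 0.367, 0], "twist": [0, 0, 1.17], "jaw": 1}, {"xyz": [-0.582, 0.444, 0.05], "twist": [0, 0, 1.17], "jaw": 1}, {"xyz": [-0.582, 0.444, 0.05], "twist": [0, 0, 1.17], "jaw": 1}])

```text
clock: 1.1
tcp_pos: [0.4478, 0.1977, 0.2199]
orientation: [0.0, 0.997, 0.075, -0.0]
wrist_force: [0.4, -0.4, -0.3]
finger_gap: 0.0857
```

```bash
python3 - <<'E'
from h import *
s=env.get_state();print(s['clock'],s['tcp_pos'],rot(s['orientation']).round(3))
c=load('top0')
# depth profile near sink rim beside tongs, and rtub rim blob
for u in (262,267,272):print(u,[(round(float(at_d(c,u,v)[0]),3),round(float(at_d(c,u,v)[2]),3)) for v in range(212,228)])
P=np.array([[at_d(c,u,v) for u in range(115,175)] for v in range(210,255)])
m=(P[...,2]>.028)&(P[...,2]<.045);ys,xs=np.nonzero(m);print(m.sum(),P[m].min(0),P[m].max(0))
cv2.imwrite('pics/x.png',cv2.resize(c['color'][205:260,120:320,::-1],None,fx=4,fy=4))
E
```

```text
1.1 [0.44783817 0.19768663 0.21992883] [[ 0.989  0.149 -0.   ]
 [ 0.149 -0.989 -0.   ]
 [-0.     0.    -1.   ]]
262 [(0.507, -0.192), (0.503, -0.198), (0.499, -0.196), (0.495, -0.193), (0.491, -0.187), (0.488, -0.197), (0.483, -0.185), (0.48, -0.193), (0.475, -0.184), (0.472, -0.18), (0.461, 0.002), (0.458, -0.002), (0.454, 0.025), (0.451, 0.011), (0.448, -0.003), (0.444, 0.001)]
267 [(0.506, -0.185), (0.502, -0.193), (0.499, -0.195), (0.495, -0.195), (0.491, -0.198), (0.487, -0.188), (0.483, -0.19), (0.479, -0.192), (0.475, -0.187), (0.471, -0.17), (0.46, 0.021), (0.456, 0.026), (0.453, 0.022), (0.451, -0.001), (0.447, -0.004), (0.444, -0.0)]
272 [(0.505, -0.188), (0.502, -0.193), (0.498, -0.186), (0.494, -0.194), (0.49, -0.19), (0.487, -0.197), (0.482, -0.186), (0.479, -0.185), (0.475, -0.184), (0.463, 0.024), (0.46, 0.02), (0.457, -0.003), (0.454, -0.0), (0.45, -0.002), (0.447, -0.003), (0.444, -0.0)]
149 [0.39399287 0.25048829 0.02807657] [0.47463946 0.33331958 0.04009974]
```

servo_tool(targets=[{"xyz": [-0.066, 0.308, 0.06], "twist": [0, 0, 0], "jaw": 1}, {"xyz": [-0.066, 0.308, 0.06], "twist": [0, 0, 0], "jaw": 1}, {"xyz": [-0.066, 0.308, 0.06], "twist": [0, 0, 0], "jaw": 1}, {"xyz": [-0.066, 0.308, 0.06], "twist": [0, 0, 0], "jaw": 1}, {"xyz": [-0.066, 0.308, 0.06], "twist": [0, 0, 0], "jaw": 1}, {"xyz": [-0.066, 0.308, 0.06], "twist": [0, 0, 0], "jaw": 1}, {"xyz": [-0.066, 0.308, 0.06], "twist": [0, 0, 0], "jaw": 1}, {"xyz": [-0.066, 0.308, 0.06], "twist": [0, 0, 0], "jaw": 1}, {"xyz": [-0.066, 0.308, 0.06], "twist": [0, 0, 0], "jaw": 1}, {"xyz": [-0.066, 0.308, 0.06], "twist": [0, 0, 0], "jaw": 1}])

```text
clock: 1.93
tcp_pos: [0.4264, -0.1163, 0.1602]
orientation: [-0.001, 0.997, 0.073, -0.001]
wrist_force: [-0.8, 0.9, -0.1]
finger_gap: 0.0853
```

```bash
python3 - <<'E'
from h import *
s=env.get_state();print(s['clock'],s['tcp_pos'])
c=snap('wrist','w1');print(c['eye'],att(c).round(3))
P=np.array([[at_d(c,u,v) for u in range(560)] for v in range(420)])
np.save('pics/P1.npy',P)
m=(P[...,2]>.015)&(P[...,2]<.03)
from collections import Counter
n,l,st,ce=cv2.connectedComponentsWithStats(m.astype('uint8'))
for i in range(1,n):
    if st[i,4]>150: q=P[l==i];print(st[i],q.mean(0).round(4),q.min(0).round(3),q.max(0).round(3))
E
```

```text
1.9333 [ 0.42643844 -0.11634233  0.16024696]
[ 0.4152982  -0.03776579  0.30261415] [[ 0.989  0.138  0.044]
 [ 0.145 -0.941 -0.304]
 [-0.001  0.308 -0.952]]
[ 251    0  116   24 2096] [0.4273 0.0226 0.0216] [0.381 0.015 0.015] [0.462 0.035 0.025]
[ 249   67   81  246 3884] [ 0.4265 -0.0983  0.0222] [ 0.396 -0.223  0.015] [ 0.476 -0.018  0.027]
[485 343  30  11 237] [ 0.6516 -0.2331  0.0218] [ 0.64  -0.239  0.015] [ 0.67 -0.23  0.03]
```

View pics/w1.png

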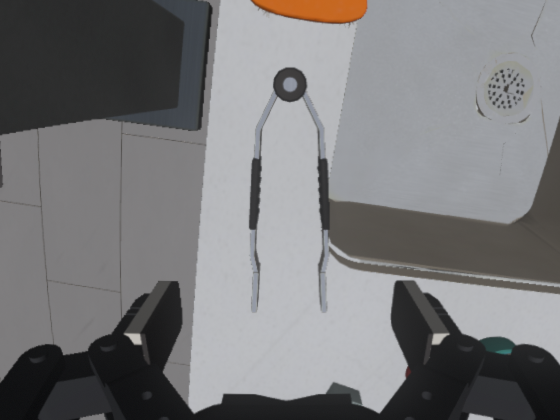

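The wrist view shows the tongs hub at (290,84), tips at (254,310) and (324,310), and grip centres at (255,193) and (324,193). The brush is above at (310,5).

```bash
python3 - <<'E'
from h import *
c=load('w1')
g=lambda u,v:at_z(c,u,v,.024)[:2]
h=g(290,84);t=(g(254,310)+g(324,310))/2;gm=(g(255,193)+g(324,193))/2
d=t-h;L=np.linalg.norm(d);d/=L
o=h+.085*d
print(h,t,gm,L,'head',np.degrees(np.arctan2(d[1],d[0])),'org',o,'gripw',np.linalg.norm(g(250,193)-g(329,193)))
s=env.get_state();T=rot(s['orientation']);tgt=np.array([*((o+gm)/2),0.002])
print('shift',T.T@(tgt-s['tcp_pos']),'tool x ang',np.degrees(np.arctan2(T[1,0],T[0,0])), s['joint_pos'])
E
```

```text
[ 0.41673228 -0.03049625] [ 0.44352006 -0.21505312] [ 0.42835694 -0.11083248] 0.18649081644590765 head -81.74139271456788 org [ 0.42894179 -0.11461478] gripw 0.061506515863104835
shift [ 0.00257205 -0.00206194  0.15850525] tool x ang 8.483100083968885 [-4.46339520e-01  9.54467397e-02 -4.06119048e-01  1.07068249e+00
  4.45763039e-04  9.76399020e-01]
```

servo_tool(targets=[{"xyz": [0.0025, -0.002, 0.04], "twist": [0, 0, 0], "jaw": 1}, {"xyz": [0.0025, -0.002, 0.08], "twist": [0, 0, 0], "jaw": 1}, {"xyz": [0.0025, -0.002, 0.11], "twist": [0, 0, 0], "jaw": 1}, {"xyz": [0.0025, -0.002, 0.13], "twist": [0, 0, 0], "jaw": 1}, {"xyz": [0.0025, -0.002, 0.145], "twist": [0, 0, 0], "jaw": 1}, {"xyz": [0.0025, -0.002, 0.156], "twist": [0, 0, 0], "jaw": 1}, {"xyz": [0.0025, -0.002, 0.156], "twist": [0, 0, 0], "jaw": 1}, {"xyz": [0.0025, -0.002, 0.156], "twist": [0, 0, 0], "jaw": 0.8}, {"xyz": [0.0025, -0.002, 0.156], "twist": [0, 0, 0], "jaw": 0.7}, {"xyz": [0.0025, -0.002, 0.156], "twist": [0, 0, 0], "jaw": 0.7}, {"xyz": [0.0025, -0.002, 0.156], "twist": [0, 0, 0], "jaw": 0.7}, {"xyz": [0.0025, -0.002, 0.156], "twist": [0, 0, 0], "jaw": 0.7}], squeeze=20)

```text
clock: 2.98
tcp_pos: [0.4303, -0.1125, 0.0063]
orientation: [0.0, 0.997, 0.075, 0.001]
wrist_force: [-0.5, 2.5, 7.5]
finger_gap: 0.0602
```

servo_tool(targets=[{"xyz": [0, 0, -0.003], "twist": [0, 0, 0], "jaw": 0.69}, {"xyz": [0, 0, -0.003], "twist": [0, 0, 0], "jaw": 0.69}, {"xyz": [0, 0, -0.003], "twist": [0, 0, 0], "jaw": 0.69}, {"xyz": [0, 0, -0.003], "twist": [0, 0, 0], "jaw": 0.69}])

```text
clock: 3.32
tcp_pos: [0.4295, -0.1128, 0.0081]
orientation: [0.0, 0.997, 0.075, 0.0]
wrist_force: [-0.6, -0.3, -0.7]
finger_gap: 0.0591
```

```bash
python3 - <<'E'
from h import *
s=env.get_state();print(s['tcp_pos'],s['wrist_force'],s['finger_gap'])
c=snap('wrist','w2')
E
```

```text
[ 0.42948778 -0.11279944  0.00807315] [-0.57167826 -0.27424923 -0.71475235] 0.05907618848281337
```

View pics/w2.png

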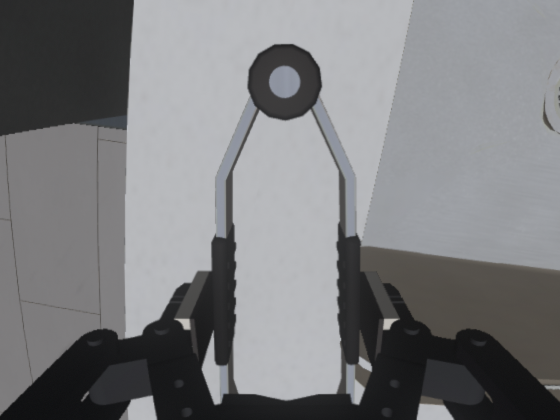

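servo_tool(targets=[{"xyz": [0, 0, -0.01], "twist": [0, 0, 0], "jaw": 0.68}, {"xyz": [0, 0, -0.02], "twist": [0, 0, 0], "jaw": 0.68}, {"xyz": [0, 0, -0.03], "twist": [0, 0, 0], "jaw": 0.68}, {"xyz": [0, 0, -0.04], "twist": [0, 0, 0], "jaw": 0.68}, {"xyz": [0, 0, -0.06], "twist": [0, 0, 0], "jaw": 0.68}, {"xyz": [0, 0, -0.08], "twist": [0, 0, 0], "jaw": 0.68}, {"xyz": [0, 0, -0.08], "twist": [0, 0, 0], "jaw": 0.68}, {"xyz": [0, 0, -0.08], "twist": [0, 0, 0], "jaw": 0.68}])

```text
clock: 4.03
tcp_pos: [0.4302, -0.1131, 0.0886]
orientation: [0.001, 0.997, 0.075, 0.001]
wrist_force: [-0.8, -1.1, -1.5]
finger_gap: 0.0587
```

```bash
python3 - <<'E'
from h import *
s=env.get_state();print(s['tcp_pos'],s['wrist_force'],s['ft_torque'],s['finger_gap'])
c=snap('wrist','w3');d=snap('side','s3')
a=c['color'][:,:,::-1];b=cv2.resize(d['color'][170:290,180:400,::-1],None,fx=2,fy=2)
o=np.zeros((420,800,3),'uint8');o[:300,:400]=cv2.resize(a,(400,300));o[:218,400:]=cv2.resize(b,(400,218));cv2.imwrite('pics/v3.png',o)
# tongs points (hub) height in wrist frame
P=np.array([[at_d(c,u,v) for u in range(200,370,2)] for v in range(0,420,2)])
m=(P[...,2]>.06)&(P[...,2]<.13)
hub=P[:70][m[:70]];print('high',P[m].mean(0),np.percentile(P[m][:,2],[5,50,95]),hub[:,2].mean() if len(hub) else None)
E
```

```text
[ 0.43022298 -0.11313746  0.08857575] [-0.785634   -1.12320742 -1.49293092] [ 0.0164588  -0.02004062 -0.02017276] 0.05867016007592071
high [ 0.42430251 -0.0810527   0.10286008] [0.08944423 0.10366439 0.1140888 ] 0.10339338318195834
```

View pics/v3.png

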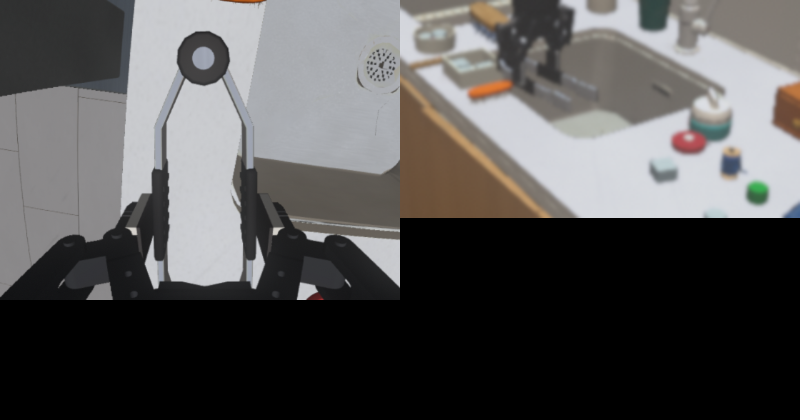

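```bash
python3 - <<'E'
from h import *
for f,(u,v) in (('top0',(374,210)),('side0',(353,291)),('s3',(353,291))):
    c=load(f);P=np.array([[at_d(c,x,y) for x in range(u-14,u+15)] for y in range(v-12,v+13)])
    m=P[...,2]>.012; q=P[m]; t=q[q[:,2]>.017]
    print(f,m.sum(),q[:,:2].min(0),q[:,:2].max(0),t.mean(0),np.median(t,0))
c=load('side0');cv2.imwrite('pics/sc.png',cv2.resize(c['color'][240:340,300:440,::-1],None,fx=5,fy=5,interpolation=cv2.INTER_CUBIC))
E
```

```text
top0 69 [ 0.41284447 -0.47574274] [ 0.50555667 -0.14369823] [ 0.49135401 -0.45721731  0.04194408] [ 0.49200277 -0.46256811  0.02178324]
side0 108 [ 0.47467755 -0.47937737] [ 0.50460959 -0.45117034] [ 0.48819623 -0.46578863  0.02107671] [ 0.4874491  -0.46548542  0.02120475]
s3 112 [-0.12038973 -1.0593934 ] [ 0.50475845 -0.45005472] [ 0.46061059 -0.49309501  0.0475238 ] [ 0.48770606 -0.46585568  0.02125181]
```

servo_tool(targets=[{"xyz": [-0.023, 0.275, 0], "twist": [0, 0, -0.375], "jaw": 0.68}, {"xyz": [-0.023, 0.275, 0], "twist": [0, 0, -0.375], "jaw": 0.68}, {"xyz": [-0.023, 0.275, 0], "twist": [0, 0, -0.375], "jaw": 0.68}, {"xyz": [-0.023, 0.275, 0], "twist": [0, 0, -0.375], "jaw": 0.68}, {"xyz": [-0.023, 0.275, 0], "twist": [0, 0, -0.375], "jaw": 0.68}, {"xyz": [-0.023, 0.275, 0], "twist": [0, 0, -0.375], "jaw": 0.68}, {"xyz": [-0.023, 0.275, 0], "twist": [0, 0, -0.375], "jaw": 0.68}, {"xyz": [-0.023, 0.275, 0], "twist": [0, 0, -0.375], "jaw": 0.68}, {"xyz": [-0.023, 0.275, 0], "twist": [0, 0, -0.375], "jaw": 0.68}, {"xyz": [-0.023, 0.275, 0], "twist": [0, 0, -0.375], "jaw": 0.68}])

```text
clock: 4.97
tcp_pos: [0.4466, -0.3869, 0.086]
orientation: [-0.002, 0.966, 0.259, -0.001]
wrist_force: [0.3, 0.6, -0.8]
finger_gap: 0.0579
```

```bash
python3 - <<'E'
from h import *
s=env.get_state();print(s['tcp_pos'],rot(s['orientation']).round(3),s['finger_gap'],s['joint_pos'].round(2))
d=snap('side','s4');t=snap('top','t4')
o=np.zeros((600,800,3),'uint8')
o[:300,:800]=cv2.resize(t['color'][180:255,270:470,::-1],(800,300),interpolation=cv2.INTER_CUBIC)
o[300:,:480]=cv2.resize(d['color'][210:360,240:480,::-1],(480,300),interpolation=cv2.INTER_CUBIC);cv2.imwrite('pics/v4.png',o)
E
```

```text
[ 0.44657002 -0.38687301  0.08601806] [[ 0.866  0.501 -0.002]
 [ 0.501 -0.866  0.003]
 [-0.    -0.004 -1.   ]] 0.05794157062778551 [-0.85  0.43 -0.16  0.99  0.    0.2 ]
```

View pics/v4.png

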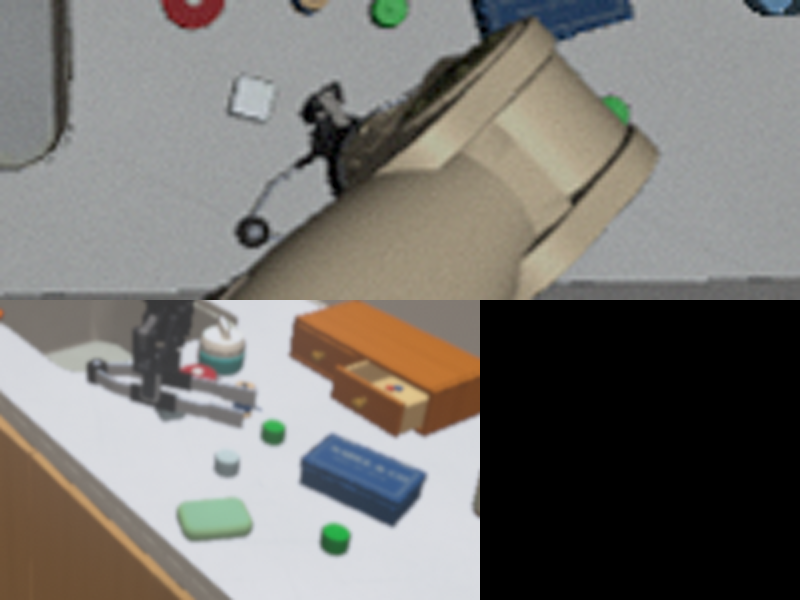

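The tongs are carried level, with the jaws pointing at the round tablet. In the side crop the tips are at about (243,415) and (253,393), and the tablet is at (227,460). I'll check the tips by depth.

```bash
python3 - <<'E'
from h import *
c=load('s4');s=env.get_state();T=rot(s['orientation'])
P=np.array([[at_d(c,x,y) for x in range(300,380)] for y in range(235,285)]).reshape(-1,3)
L=(P-s['tcp_pos'])@T  # tool coords
m=(P[:,2]>.06)&(P[:,2]<.11)&(abs(L[:,0])<.06)&(L[:,1]>.05)&(L[:,1]<.13);L=L[m]
for sg in(-1,1):
    q=L[L[:,0]*sg>0];print(sg,len(q),'x',np.percentile(q[:,0],[5,50,95]).round(4),'y95',np.percentile(q[:,1],[90,98,100]).round(4),'z',np.percentile(q[:,2],[2,50,98]).round(4))
    qq=q[q[:,1]>.075];print('  tip x',np.percentile(qq[:,0],[5,50,95]).round(4))
for t in ([.4905,-.465,.022],):print('tablet in tool',T.T@(np.array(t)-s['tcp_pos']))
E
```

```text
-1 224 x [-0.0314 -0.0287 -0.0254] y95 [0.1032 0.1076 0.1083] z [-0.0162 -0.0063  0.0049]
  tip x [-0.031  -0.0284 -0.0257]
1 203 x [0.02   0.0233 0.0264] y95 [0.1034 0.1067 0.108 ] z [-0.0165 -0.0059  0.0048]
  tip x [0.02   0.0231 0.0263]
tablet in tool [-0.00202314  0.09021049  0.06462493]
```

servo_tool(targets=[{"xyz": [-0.003, 0.002, 0.01], "twist": [0, 0, 0], "jaw": 0.68}, {"xyz": [-0.003, 0.002, 0.025], "twist": [0, 0, 0], "jaw": 0.68}, {"xyz": [-0.003, 0.002, 0.04], "twist": [0, 0, 0], "jaw": 0.68}, {"xyz": [-0.003, 0.002, 0.05], "twist": [0, 0, 0], "jaw": 0.68}, {"xyz": [-0.003, 0.002, 0.06], "twist": [0, 0, 0], "jaw": 0.68}, {"xyz": [-0.003, 0.002, 0.067], "twist": [0, 0, 0], "jaw": 0.68}, {"xyz": [-0.003, 0.002, 0.073], "twist": [0, 0, 0], "jaw": 0.68}, {"xyz": [-0.003, 0.002, 0.073], "twist": [0, 0, 0], "jaw": 0.68}, {"xyz": [-0.003, 0.002, 0.073], "twist": [0, 0, 0], "jaw": 0.68}])

```text
clock: 5.82
tcp_pos: [0.4461, -0.3912, 0.0148]
orientation: [-0.0, 0.966, 0.26, -0.0]
wrist_force: [0.1, -0.5, -0.3]
finger_gap: 0.0582
```

```bash
python3 - <<'E'
from h import *
s=env.get_state();print(s['tcp_pos'],s['wrist_force'],s['finger_gap'])
d=snap('side','s5')
cv2.imwrite('pics/v5.png',cv2.resize(d['color'][230:330,290:420,::-1],(780,600),interpolation=cv2.INTER_CUBIC))
E
```

```text
[ 0.44608035 -0.39117825  0.01478236] [ 0.13885575 -0.53617429 -0.27978452] 0.0582383178334963
```

View pics/v5.png

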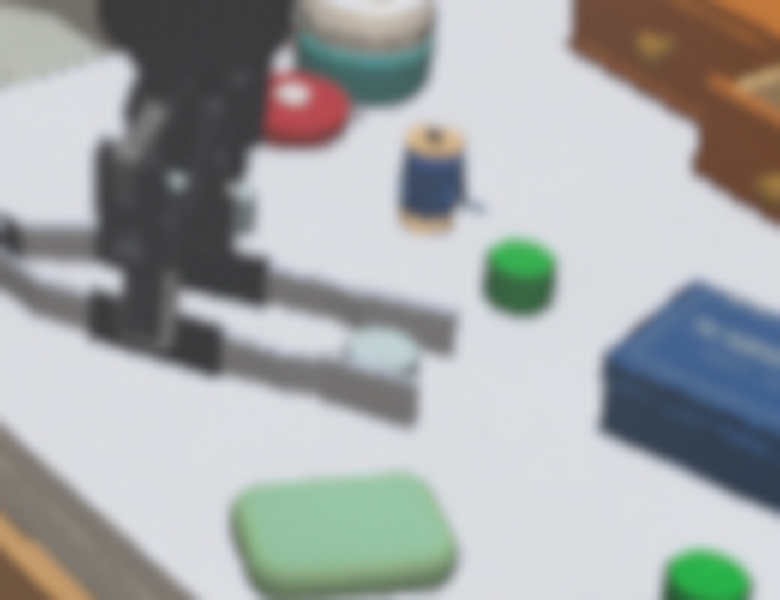

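The tablet (380,350) sits between the open jaws, near the middle of the pads. I'll lower 2 mm and squeeze.

servo_tool(targets=[{"xyz": [0, 0, 0.002], "twist": [0, 0, 0], "jaw": 0.64}, {"xyz": [0, 0, 0.002], "twist": [0, 0, 0], "jaw": 0.6}, {"xyz": [0, 0, 0.002], "twist": [0, 0, 0], "jaw": 0.55}, {"xyz": [0, 0, 0.002], "twist": [0, 0, 0], "jaw": 0.5}, {"xyz": [0, 0, 0.002], "twist": [0, 0, 0], "jaw": 0.4}, {"xyz": [0, 0, 0.002], "twist": [0, 0, 0], "jaw": 0.3}, {"xyz": [0, 0, 0.002], "twist": [0, 0, 0], "jaw": 0.3}, {"xyz": [0, 0, 0.002], "twist": [0, 0, 0], "jaw": 0.3}, {"xyz": [0, 0, 0.002], "twist": [0, 0, 0], "jaw": 0.3}], squeeze=24)

```text
clock: 6.62
tcp_pos: [0.4463, -0.3916, 0.0131]
orientation: [0.0, 0.966, 0.259, 0.0]
wrist_force: [1.9, -0.6, 1.4]
finger_gap: 0.0492
```

Gap is 49 mm, which matches the jaws on a 30 mm thing. Now a gentle lift.

servo_tool(targets=[{"xyz": [0, 0, -0.005], "twist": [0, 0, 0], "jaw": 0.3}, {"xyz": [0, 0, -0.015], "twist": [0, 0, 0], "jaw": 0.3}, {"xyz": [0, 0, -0.03], "twist": [0, 0, 0], "jaw": 0.3}, {"xyz": [0, 0, -0.045], "twist": [0, 0, 0], "jaw": 0.3}, {"xyz": [0, 0, -0.06], "twist": [0, 0, 0], "jaw": 0.3}, {"xyz": [0, 0, -0.08], "twist": [0, 0, 0], "jaw": 0.3}, {"xyz": [0, 0, -0.1], "twist": [0, 0, 0], "jaw": 0.3}, {"xyz": [0, 0, -0.12], "twist": [0, 0, 0], "jaw": 0.3}, {"xyz": [0, 0, -0.13], "twist": [0, 0, 0], "jaw": 0.3}, {"xyz": [0, 0, -0.13], "twist": [0, 0, 0], "jaw": 0.3}])

```text
clock: 7.45
tcp_pos: [0.4472, -0.3925, 0.1462]
orientation: [0.002, 0.966, 0.26, 0.001]
wrist_force: [-0.2, -0.8, -1.6]
finger_gap: 0.049
```

```bash
python3 - <<'E'
from h import *
s=env.get_state();print(s['tcp_pos'],s['wrist_force'],s['finger_gap'])
d=snap('side','s6')
cv2.imwrite('pics/v6.png',cv2.resize(d['color'][180:330,260:460,::-1],(800,600),interpolation=cv2.INTER_CUBIC))
E
```

```text
[ 0.44719741 -0.39246663  0.14618426] [-0.20235253 -0.78731681 -1.61589062] 0.04896161314854552
```

View pics/v6.png

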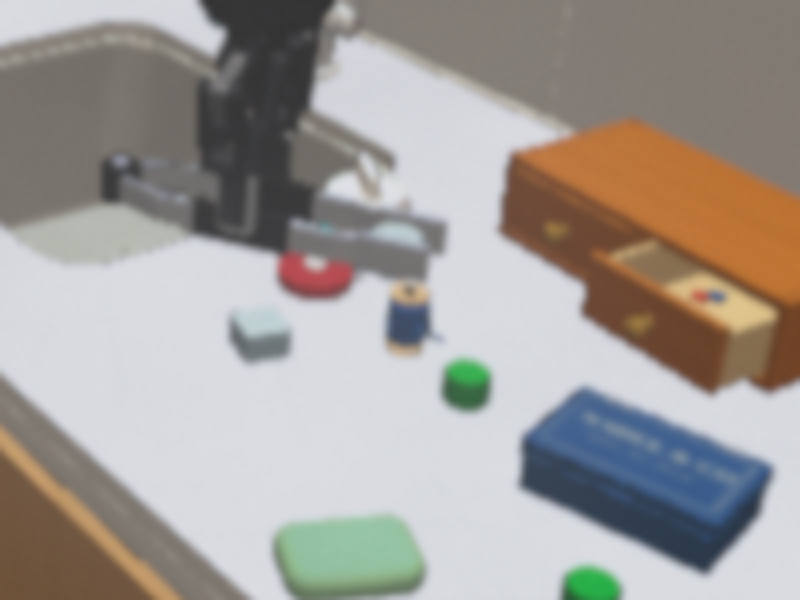

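The tongs hold the tablet in the air, visible between the jaws at (397,235). I'll carry it in smooth steps.

servo_tool(targets=[{"xyz": [0.004, -0.008, 0], "twist": [0, 0, -0.04], "jaw": 0.3}, {"xyz": [0.012, -0.022, 0], "twist": [0, 0, -0.11], "jaw": 0.3}, {"xyz": [0.024, -0.044, 0], "twist": [0, 0, -0.22], "jaw": 0.3}, {"xyz": [0.036, -0.066, 0], "twist": [0, 0, -0.33], "jaw": 0.3}, {"xyz": [0.048, -0.088, 0], "twist": [0, 0, -0.44], "jaw": 0.3}, {"xyz": [0.06, -0.11, 0], "twist": [0, 0, -0.55], "jaw": 0.3}, {"xyz": [0.072, -0.132, 0], "twist": [0, 0, -0.66], "jaw": 0.3}, {"xyz": [0.084, -0.154, 0], "twist": [0, 0, -0.77], "jaw": 0.3}, {"xyz": [0.096, -0.176, 0], "twist": [0, 0, -0.88], "jaw": 0.3}, {"xyz": [0.108, -0.198, 0], "twist": [0, 0, -0.99], "jaw": 0.3}, {"xyz": [0.12, -0.22, 0], "twist": [0, 0, -1.1], "jaw": 0.3}, {"xyz": [0.132, -0.242, 0], "twist": [0, 0, -1.2], "jaw": 0.3}])

```text
clock: 8.5
tcp_pos: [0.4377, -0.114, 0.1414]
orientation: [-0.001, 0.649, 0.761, -0.0]
wrist_force: [-0.4, -0.0, -0.7]
finger_gap: 0.0488
```

```bash
python3 - <<'E'
from h import *
s=env.get_state();T=rot(s['orientation']);print(s['tcp_pos'],s['finger_gap'],s['joint_pos'].round(2))
a=np.arctan2(T[1,0],T[0,0]);print(np.degrees(a),'twist',-(np.pi-a),T.T@(np.array([.434,.202,.146])-s['tcp_pos']))
E
```

```text
[ 0.43767046 -0.11402193  0.14139271] 0.048780968663755614 [-0.43  0.13 -0.42  1.03  0.   -0.59]
99.13014057437339 twist -1.411445312602155 [ 0.31260791  0.04651208 -0.00418125]
```

servo_tool(targets=[{"xyz": [0.025, 0.004, 0], "twist": [0, 0, -0.11], "jaw": 0.3}, {"xyz": [0.05, 0.008, 0], "twist": [0, 0, -0.22], "jaw": 0.3}, {"xyz": [0.075, 0.012, 0], "twist": [0, 0, -0.33], "jaw": 0.3}, {"xyz": [0.1, 0.016, 0], "twist": [0, 0, -0.44], "jaw": 0.3}, {"xyz": [0.125, 0.02, 0], "twist": [0, 0, -0.55], "jaw": 0.3}, {"xyz": [0.15, 0.023, 0], "twist": [0, 0, -0.66], "jaw": 0.3}, {"xyz": [0.175, 0.026, 0], "twist": [0, 0, -0.77], "jaw": 0.3}, {"xyz": [0.2, 0.03, 0], "twist": [0, 0, -0.88], "jaw": 0.3}, {"xyz": [0.22, 0.033, 0], "twist": [0, 0, -0.99], "jaw": 0.3}, {"xyz": [0.24, 0.036, 0], "twist": [0, 0, -1.08], "jaw": 0.3}, {"xyz": [0.255, 0.038, 0], "twist": [0, 0, -1.16], "jaw": 0.3}, {"xyz": [0.265, 0.04, 0], "twist": [0, 0, -1.22], "jaw": 0.3}])

```text
clock: 9.5
tcp_pos: [0.4364, 0.1536, 0.1414]
orientation: [-0.001, 0.095, 0.995, -0.0]
wrist_force: [0.5, -1.2, -0.6]
finger_gap: 0.0491
```

```bash
python3 - <<'E'
from h import *
s=env.get_state();T=rot(s['orientation']);print(s['tcp_pos'],s['finger_gap'],s['joint_pos'].round(2))
a=np.arctan2(T[1,0],T[0,0]);print(np.degrees(a),'twist',-(np.pi-a),T.T@(np.array([.434,.202,.11])-s['tcp_pos']))
E
```

```text
[0.43636475 0.15362847 0.14139811] 0.04908959679218135 [ 0.16  0.15 -0.39  1.03  0.   -1.22]
169.04860301094325 twist -0.19113793515203348 [0.01142318 0.04706081 0.03140111]
```

servo_tool(targets=[{"xyz": [0.003, 0.01, 0.006], "twist": [0, 0, -0.05], "jaw": 0.3}, {"xyz": [0.006, 0.022, 0.014], "twist": [0, 0, -0.1], "jaw": 0.3}, {"xyz": [0.009, 0.034, 0.024], "twist": [0, 0, -0.15], "jaw": 0.3}, {"xyz": [0.011, 0.044, 0.034], "twist": [0, 0, -0.18], "jaw": 0.3}, {"xyz": [0.011, 0.048, 0.04], "twist": [0, 0, -0.19], "jaw": 0.3}, {"xyz": [0.011, 0.048, 0.042], "twist": [0, 0, -0.19], "jaw": 0.3}, {"xyz": [0.011, 0.048, 0.042], "twist": [0, 0, -0.19], "jaw": 0.3}, {"xyz": [0.011, 0.048, 0.042], "twist": [0, 0, -0.19], "jaw": 0.3}, {"xyz": [0.011, 0.048, 0.042], "twist": [0, 0, -0.19], "jaw": 0.3}])

```text
clock: 10.25
tcp_pos: [0.4368, 0.2011, 0.1013]
orientation: [0.0, 0.004, 1.0, 0.0]
wrist_force: [-0.7, -0.1, -1.7]
finger_gap: 0.0492
```

```bash
python3 - <<'E'
from h import *
s=env.get_state();T=rot(s['orientation']);print(s['clock'],s['tcp_pos'],s['wrist_force'],s['finger_gap'],abs(s['qvel']).max())
d=snap('side','s7');t=snap('top','t7')
o=np.zeros((600,800,3),'uint8')
o[:300]=cv2.resize(t['color'][190:265,100:300,::-1],(800,300),interpolation=cv2.INTER_CUBIC)
o[300:,:]=cv2.resize(d['color'][150:240,150:390,::-1],(800,300),interpolation=cv2.INTER_CUBIC);cv2.imwrite('pics/v7.png',o)
P=np.array([[at_d(t,u,v) for u in range(100,200)] for v in range(205,260)])
m=(P[...,2]>.06)&(P[...,2]<.135)&(P[...,1]>.25);q=P[m];print('top high pts',m.sum(),q.min(0),q.max(0),np.median(q,0))
E
```

```text
10.25 [0.43680142 0.20110333 0.10131297] [-0.70219119 -0.08853507 -1.7275075 ] 0.04915495795093722 0.004701688639895605Traceback (most recent call last):
  File "<stdin>", line 8, in <module>
    return umr_minimum(a, axis, None, out, keepdims, initial, where)
ValueError: zero-size array to reduction operation minimum which has no identity
```

View pics/v7.png

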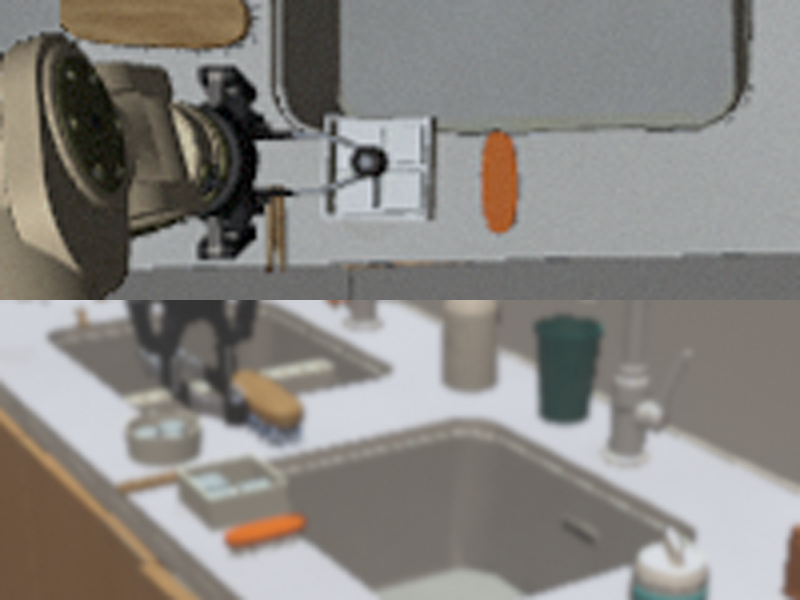

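The gap is still 49 mm. The side crop shows the tongs above the round tub (163,435), with the jaws at about (160,370). I'll check the tub centre and the jaws by depth.

```bash
python3 - <<'E'
from h import *
for f in('side0','s7'):
    d=load(f);P=np.array([[at_d(d,u,v) for u in range(180,220)] for v in range(155,210)])
    m=(P[...,2]>.027)&(P[...,2]<.043)&(abs(P[...,1]-.29)<.07)&(abs(P[...,0]-.434)<.06);q=P[m];print(f,'rim',len(q),np.percentile(q,[1,99],axis=0).round(3).tolist())
    m=(P[...,2]>.08)&(P[...,2]<.125)&(P[...,1]>.24)&(P[...,1]<.34);q=P[m]
    if len(q):print('jaws',len(q),np.percentile(q,[2,50,98],axis=0).round(3).tolist())
d=load('s7');cv2.imwrite('pics/v8.png',cv2.resize(d['color'][148:208,170:240,::-1],(700,600),interpolation=cv2.INTER_CUBIC))
E
```

```text
side0 rim 105 [[0.392, 0.249, 0.027], [0.471, 0.333, 0.036]]
s7 rim 112 [[0.391, 0.247, 0.027], [0.471, 0.336, 0.036]]
jaws 79 [[0.413, 0.245, 0.095], [0.42, 0.273, 0.106], [0.457, 0.305, 0.115]]
```

View pics/v8.png

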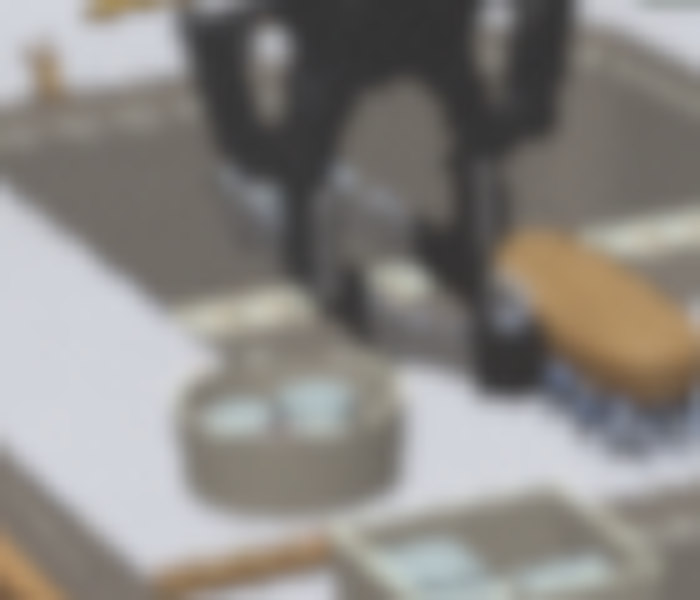

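```bash
python3 -c "
from workcell import env
s=env.get_state();print(s['clock'],s['finger_gap'],s['tcp_pos']);print(env.hand_in())"
```

```text
10.35 0.04900643687895505 [0.43692054 0.20117228 0.10147735]
the job is handed in; nothing more can be done
None
```

I picked the tongs up by their grips, squeezed them shut on the round tablet and carried it over the round tub. I handed in at 10.4 s with everything still held; `hand_in` gives no verdict.

**Last checks before hand-in:**
- **Grip:** the finger gap was steady at 49 mm, which fits jaws closed on the 30 mm tablet. The arm was nearly still.
- **Position:** the tub centre measured (0.432, 0.291) m. I estimate the tablet at about (0.437, 0.289) m, some 5 mm off centre.
- **Height:** the underside of the tongs was at about 0.094 m, so the tablet is roughly 5–6 cm above the rim.

**What I could not confirm:**
- **Tablet over the tub:** in the final pictures the arm and fingers hid the tablet. That it is still in the jaws there rests on the unchanged gap and on the picture after the lift.
- **Other small things:** I did not re-measure them at the end. Nothing looked disturbed in the pictures, but the last ones did not show all of them.
- **Worktop contact:** on the first descent the fingers touched something, probably the worktop, with about 7.5 N. I raised the arm 3 mm and the reading cleared.

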